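# Present the blue slide tray over the edge of the drying stage

## Robot

A 6-joint arm with a two-finger parallel gripper is mounted at the origin on the work surface. World frame = base frame: x ahead of the robot, y to its left, z up, the work surface at z = 0. Lengths are in m, angles in rad, forces in N, time in s.
With the tool pointing down it reaches from about 0.375 to 0.975 m from the base axis. Payload 3.8 kg.
Tool frame: the origin (TCP) lies midway between the tips of the shut fingers; the grasp point (between the pads) lies 19 mm behind it; z points along the fingers, y is the direction in which the jaws open and shut (so a half turn about z gives the same grasp; the last joint's range is limited). The gripper opens to 85 mm and grips with 20 to 120 N. Pads are 22 mm wide; open, the fingers measure 114 mm over their backs; the gripper's body (76 mm by 85 mm) begins 54 mm behind the grasp point. The pads swing forward as they close: fully open they stand 13 mm farther back than shut.
Start: joints at [1.166, 0.264, 1.604, -0, 1.274, -0.037], TCP at [0.243, 0.63, 0.231] pointing down, gripper open.
Joint ranges: [-2.63, 2.63], [-0.94, 2.18], [0.31, 2.57], [-1.31, 4.45], [0, 2.66], [-2.55, 2.55]. Speed limits (rad/s): [2.57, 2.57, 3.14, 3.14, 3.14, 3.14].

## Interface

Orientations are given as a rotation vector (axis times angle).
In Python, from workcell import bot gives the robot as it stands.
- The arm moves only by the shell command python3 -m inch 'ROWS' [FORCE]. ROWS is JSON, a list of rows, each an object of numbers: "dx", "dy", "dz": the shift along the tool's x, y, z in m; "ax", "ay", "az": the turn, a rotation vector about the tool's x, y, z in degrees; "fingers": the opening, from -1 (shut) to 1 (fully open). A call has 1 to 20 rows; each row is the pose to reach, as a shift and turn from the pose measured when the call began, along the tool's axes at that moment; what a row does not reach only later rows make up. A row lasts 1/8 s, in which the tool goes at most 62.5 mm and 10.7 degrees, less where a joint would pass 70% of its speed; a pose out of reach is approached as far as the arm can. A call with a gripper value outside its range is refused whole. The fingers move at their own pace and stop on an object; FORCE is the grip in N (left out, the last holds). Time passes only in rows, so rows that repeat a pose let the fingers close. It gives the time, the measured TCP pose, the force and the opening at its end, in the units of the state.
- bot.read_state(): the state, without advancing time (a new reading comes with each control period).
- bot.read_camera(name): name is "side" or "top"; returns (picture, depth): 384x512x3 uint8, blue, green, red; 384x512 float32, m along the optical axis (not along the pixel's ray), 0 where there is no reading.
- bot.get_calibration(name): a dict with "intrinsics" (3x3 intrinsics, pixels), "view" (4x4, takes a point from world to camera coordinates). Camera axes: x right, y down, z forward; pixel columns grow to the right and rows downward; lengths in m; the calibration is good to about 2 mm. A picture is of the moment at which its call begins. get_calibration takes no time and is no camera call.
- bot.finish_job(): hands the job in, once; it reports no verdict.
Trained networks look in the newest picture that a camera, given by its name, has taken for a name from the list of things; names that differ only in an ending like _2 or _b are one class to them, and where a whole thing is asked for, a point or a joint stands for the part that bears it (a point fixed in the world has none). Each returns a list of dicts, best first, with "p" (0 to 1); they miss things now and then, are a little off and sometimes report something else, mostly with a low value. They report only what shows in the picture. A call takes as long as a camera call. They do not tell look-alikes from the thing itself.
- bot.masks_of(camera, thing): "region" (384x512 bool, what is visible of it) and "box" ([left, top, right, bottom] in pixels, round what is visible of it).
The state is a dict: "time": time; "q": joint angles; "joint_vel": joint speeds; "joint_torque": joint torques, N m; "tool_pos": TCP position; "tcp_rot": TCP orientation; "wrist_force": force on the tool from outside, world axes, zero at the start; "torque": the same for the moment, N m; "width": opening from 0.0 (shut) to 1.0 (fully open).
Only numpy, scipy, OpenCV 4.12 (cv2) and the standard library are available. Lean on these libraries where they do the work, as an engineer would, in place of code of your own. Each camera call takes 0.05 s, during which the arm holds its last target. There are 200 camera calls.

## Task

On the raised drying stage, push the blue slide tray with the fingertips, flat along the stage, out over the far long edge (the one away from the robot) until the white line across the tray lies right above that edge, square to it, so that 30 mm of the tray overhangs for a colleague to take. Do not lift, tip or carry the tray, leave the red tray, the amber vial and everything else on the bench where they are, and finish with the hand clear.

Things in the scene. Friction and masses are not known exactly. Their poses are not given: they have to be found in the camera images.
- stage: Drying stage, a fixed platform with a flat charcoal-black top on a grey base: 240 mm deep (its x), 440 mm wide (its y), 50 mm high. Origin at the centre of its underside; its top is 50 mm over the bench. +x points away from the robot, level and square to its far long edge. Place and yaw (up to 0.15 rad) vary.
- stage_edge (a point): Middle of the far long top edge of the stage (stage x = +120 mm, z = +50 mm); axes as the stage's. The tray is to overhang here.
- blue_tray: Blue flat plastic tray with two glass slides let in flush: 100 mm (its x) by 120 mm (its y) by 8 mm thick, 0.1 to 0.2 kg, loose, flat on the left or right half of the stage, turned up to 0.2 rad to it. Origin at the centre of its underside; +x points to its leading side, nearer the far edge. Friction about 0.5 to 0.75; it stops when no longer pushed. Two fingers on its rear side square it.
- blue_tray_line (a point): Middle of the white line, 4 mm wide, that runs across the top of the blue tray along its y, 30 mm behind its leading side (tray x = +20 mm, 70 mm ahead of its rear side); axes as the tray's.
- red_tray: The same tray in red, on the other half of the stage; it stays. Origin at the centre of its underside.
- vial: Amber glass vial with a white cap, 28 mm across, 50 mm tall, standing loose on the stage between the two trays. Origin at the centre of its underside.
- tip_box: Dark blue box with a clear lid, 125 x 85 x 90 mm, loose on the bench on the left of the stage. Origin at the centre of its underside.
- tube_rack: Green rack with a few capped tubes, 70 x 200 mm, 67 mm tall, loose on the bench on the right of the stage. Origin at the centre of its underside.
- wash_bottle: White bottle with a red cap, 66 mm across, 160 mm tall, loose on the bench at the left. Origin at the centre of its underside.
- yellow_tub: Open yellow tub, 120 mm across, 130 mm tall, loose on the bench at the right. Origin at the centre of its underside.
There are look-alikes about, which are no part of the job. There is more than one size of the blue_tray; the job needs the larger. What is shaped like the wash_bottle but yellow is not meant.

How it is judged:
At the end, for the whole second after the job is handed in: The blue tray lies flat, at rest and fully on the stage sideways, the middle of its white line within 7 mm of the far edge (30 +/- 7 mm overhang), square to it within 7 degrees. Red tray and vial are within 12 mm of their start, other loose things within 30 mm, all upright (x of blue_tray_line in the frame of stage between 0.113 and 0.127 m and angle between the x axis of blue_tray and the x axis of stage, either way round below 0.12 rad and y of blue_tray in the frame of stage between -0.155 and 0.155 m and z of blue_tray in the frame of stage between 0.046 and 0.054 m and angle between blue_tray's own z axis and vertical below 0.05 rad and linear speed of blue_tray below 0.01 m/s and x of blue_tray in the frame of stage below 0.115 m and distance of each of red_tray, vial from where it was at the start of the episode below 0.012 m and distance of each of tip_box, tube_rack, wash_bottle, yellow_tub from where it was at the start of the episode below 0.03 m and angle between each of red_tray, vial, tip_box, tube_rack, wash_bottle, yellow_tub's own z axis and vertical below 0.15 rad); the robot touches nothing.
It fails at once if the blue tray was lifted more than 12 mm off the stage (z of blue_tray in the frame of stage above 0.062 m).
It fails at once if the blue tray was tipped or knocked off the stage (angle between blue_tray's own z axis and vertical above 0.2 rad or z of blue_tray in the frame of stage below 0.035 m).
It fails at once if the red tray or the vial was moved more than 12 mm or tipped (distance of any of red_tray, vial from where it was at the start of the episode above 0.012 m or angle between any of red_tray, vial's own z axis and vertical above 0.25 rad).
It fails at once if another loose thing was moved more than 30 mm or tipped (distance of any of tip_box, tube_rack, wash_bottle, yellow_tub from where it was at the start of the episode above 0.03 m or angle between any of tip_box, tube_rack, wash_bottle, yellow_tub's own z axis and vertical above 0.25 rad).
It also fails if it takes over 37 s, if anything falls off the work surface, if the arm or the gripper's body presses on something with over 40 N, if the wrist force passes 120 N, or if a joint passes its speed limit or range.

## Working session

There is one attempt and no reset: what is moved stays moved. The work goes in short steps, Python scripts to look and compute and a shell command to move; the robot and the scene stay as the last step left them, time stands still between calls to the robot, and variables do not carry over. Pictures are saved under pics/ and viewed, about 8 in all and at most 12, crops included, and the job is handed in when it is done.

```bash
mkdir -p pics; ls
python3 - <<'E'
from workcell import bot
import cv2,numpy as np
s=bot.read_state();print(s['time'],s['tool_pos'],s['tcp_rot'],s['width'])
a,d=bot.read_camera('top');b,e=bot.read_camera('side')
cv2.imwrite('pics/a.png',a);cv2.imwrite('pics/b.png',b)
np.savez('v0.npz',a=a,d=d,b=b,e=e)
for c in('top','side'):
  k=bot.get_calibration(c);print(k)
  for m in bot.masks_of(c,'blue_tray'):print(c,m['p'],m['box'],m['region'].sum())
E
```

```text
pics
0.0 [0.24239961 0.62918667 0.2299476 ] [-0.57433237 -3.08811914  0.00346068] 0.9964966265497209
{'intrinsics': array([[494.93167149,   0.        , 249.91833993],
       [  0.        , 494.93167149, 193.09968696],
       [  0.        ,   0.        ,   1.        ]]), 'view': array([[ 0.0062219 , -0.99996573,  0.00546136, -0.03162538],
       [-0.9891964 , -0.00695464, -0.14643125,  0.56072701],
       [ 0.14646421, -0.00449128, -0.98920577,  1.43034547],
       [ 0.        ,  0.        ,  0.        ,  1.        ]])}
top 0.79 [166.2, 179.3, 206.8, 214.0] 1365
top 0.75 [180.3, 242.9, 208.6, 268.7] 684
{'intrinsics': array([[486.23937124,   0.        , 257.88189586],
       [  0.        , 486.23937124, 188.74039855],
       [  0.        ,   0.        ,   1.        ]]), 'view': array([[ 0.6922665 , -0.72151022, -0.01378762, -0.40761615],
       [-0.51894616, -0.48445441, -0.70427183,  0.32187658],
       [ 0.50145985,  0.49469882, -0.70979651,  1.27999453],
       [ 0.        ,  0.        ,  0.        ,  1.        ]])}
side 0.82 [195.4, 151.6, 241.4, 181.9] 750
side 0.72 [165.3, 197.4, 194.6, 219.0] 469
```

View pics/a.png

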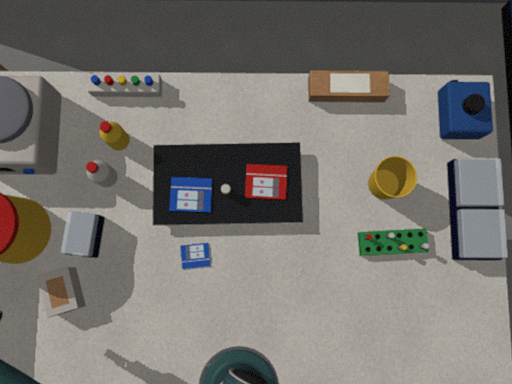

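View pics/b.png

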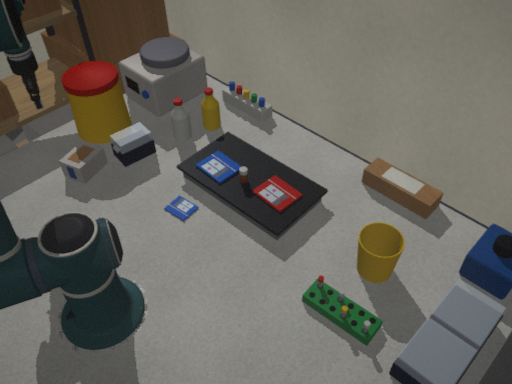

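The top view shows the large blue tray at about (191,195) on the left half of the black stage, whose far edge is near row 145. The vial is at (226,188) and the red tray at (266,182). The small look-alike is on the bench at (195,256). The side view agrees: blue tray (218,167), vial (243,175), red tray (277,193).

```bash
cat > h.py <<'E'
from workcell import bot
import cv2,numpy as np
def cal(c):
    k=bot.get_calibration(c);return k['intrinsics'],k['view']
def plane(c,uv,z):
    K,V=cal(c);R=V[:3,:3];o=-R.T@V[:3,3]
    uv=np.atleast_2d(uv).astype(float)
    r=np.c_[uv,np.ones(len(uv))]@np.linalg.inv(K).T@R
    return (o+r*((z-o[2])/r[:,2])[:,None])
def cloud(c,m,d):
    K,V=cal(c);v,u=np.nonzero(m&(d>0));z=d[v,u]
    p=np.c_[(u-K[0,2])/K[0,0]*z,(v-K[1,2])/K[1,1]*z,z]
    return (p-V[:3,3])@V[:3,:3]
def big(m,seed):
    n,l=cv2.connectedComponents(m.astype(np.uint8));return l==l[seed[1],seed[0]]
def rect(c,m,z,fill=True):
    cs,_=cv2.findContours(m.astype(np.uint8),cv2.RETR_EXTERNAL,cv2.CHAIN_APPROX_NONE)
    k=max(cs,key=cv2.contourArea)[:,0]
    p=plane(c,k,z)[:,:2].astype(np.float32)
    return cv2.minAreaRect(p),cv2.boxPoints(cv2.minAreaRect(p))
E
python3 - <<'E'
from h import *
f=np.load('v0.npz');np.set_printoptions(precision=4,suppress=True)
for c,im,d in(('top',f['a'],f['d']),('side',f['b'],f['e'])):
    K,V=cal(c);print(c,'cam',-V[:3,:3].T@V[:3,3])
    for t in('blue_tray','stage','red_tray','vial','wash_bottle'):
        for m in bot.masks_of(c,t)[:2]:
            P=cloud(c,m['region'],d);zz=P[:,2]
            print(t,m['p'],m['box'],'z',np.percentile(zz,[5,50,95]),'mean',P.mean(0))
            if t!='wash_bottle':
                z=np.median(zz) if t!='vial' else .1
                r,b=rect(c,m['region'],z);print('  rect',r,b.round(3).tolist())
    # dark top by colour
    g=im.max(2)<45
    H=np.zeros(g.shape);u,v=(175,155) if c=='top' else(300,180)
    print(im[v,u]);
E
```

```text
top cam [ 0.3454 -0.0213  1.4972]
blue_tray 0.79 [166.2, 179.3, 206.8, 214.0] z [0.0533 0.0585 0.0636] mean [0.5523 0.1479 0.0585]
  rect ((0.5525356531143188, 0.14818714559078217), (0.11987841129302979, 0.10040408372879028), 88.73731994628906) [[0.5009999871253967, 0.08900000154972076], [0.6010000109672546, 0.08699999749660492], [0.6039999723434448, 0.2070000022649765], [0.5040000081062317, 0.20900000631809235]]
blue_tray 0.75 [180.3, 242.9, 208.6, 268.7] z [0.0003 0.0063 0.0111] mean [0.3762 0.1371 0.0061]
  rect ((0.37582337856292725, 0.1366388201713562), (0.07336129248142242, 0.08537085354328156), 3.7287378311157227) [[0.335999995470047, 0.1770000010728836], [0.34200000762939453, 0.09200000017881393], [0.41499999165534973, 0.09600000083446503], [0.4099999964237213, 0.18199999630451202]]
stage 0.84 [152.7, 144.6, 304.2, 229.0] z [0.0451 0.0505 0.0557] mean [0.5915 0.0429 0.0502]
  rect ((0.5881092548370361, 0.04278348386287689), (0.2453661412000656, 0.44246745109558105), 1.4436969757080078) [[0.46000000834465027, 0.26100000739097595], [0.47099998593330383, -0.1809999942779541], [0
[... 3276 characters left out ...]
0282, -0.14000000059604645], [0.6439999938011169, -0.01600000075995922], [0.5400000214576721, -0.013000000268220901]]
vial 0.33 [197.0, 151.4, 239.1, 183.0] z [0.0527 0.0581 0.0623] mean [0.5511 0.1418 0.058 ]
  rect ((0.5237328410148621, 0.10717900097370148), (0.121375672519207, 0.10241331160068512), 88.257080078125) [[0.47099998593330383, 0.04800000041723251], [0.5730000138282776, 0.04500000178813934], [0.5770000219345093, 0.16599999368190765], [0.4740000069141388, 0.16899999976158142]]
wash_bottle 0.69 [201.4, 89.1, 219.1, 130.3] z [0.0147 0.0834 0.156 ] mean [0.7159 0.3613 0.0811]
wash_bottle 0.67 [169.4, 95.5, 190.2, 141.7] z [0.0022 0.078  0.1567] mean [0.6054 0.3984 0.0756]
[40 39 41]
```

Run:
```python
from h import *
f=np.load('v0.npz')
a=cv2.resize(f['a'][135:275,140:310],None,fx=4.6,fy=4.2,interpolation=cv2.INTER_CUBIC)
cv2.imwrite('pics/c.png',a)
```

```text
(no output)
```

View pics/c.png

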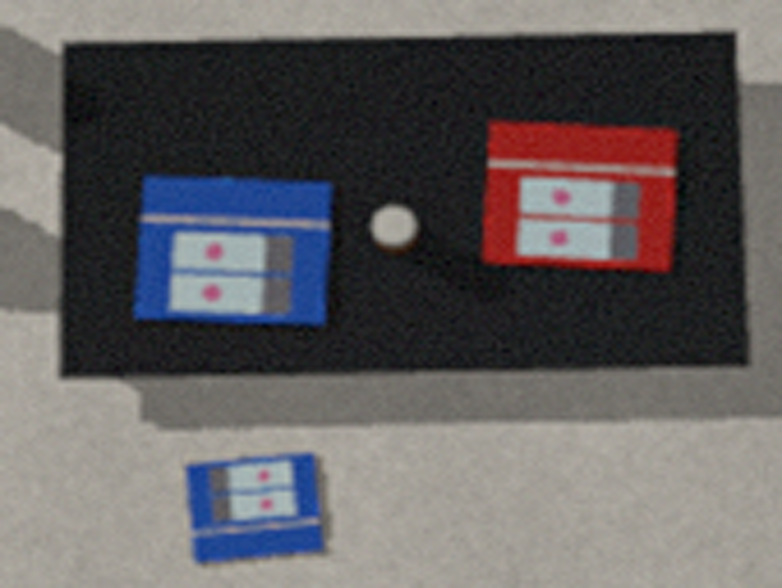

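The crop confirms that the larger tray's line is at its far side and that it is nearly square to the stage. Next I'll fit the edges to sub-pixel precision and work out the approach in tool axes.

```bash
cat >> h.py <<'E'
def edge(c,im,A,B,z,span=.012,n=60,mode='step',ch=None):
    """refine a line A-B (world xy, z) by profiles along world x-ish normal; returns fitted (x at mid, slope dx/dy, resid)"""
    K,V=cal(c);A=np.array(A,float);B=np.array(B,float);t=np.linspace(0.06,.94,n)
    N=np.array([-(B-A)[1],(B-A)[0]]);N/=np.linalg.norm(N);N*=np.sign(N[0])
    s=np.arange(-span,span+1e-9,.0003)
    P=(A+(B-A)*t[:,None])[:,None]+N*s[:,None]
    Q=np.concatenate([P,np.full(P.shape[:2]+(1,),z)],2)@V[:3,:3].T+V[:3,3]
    q=(Q/Q[...,2:])@K.T
    g=im.astype(np.float32);g=g.mean(2) if ch is None else ch(g)
    pr=cv2.remap(g,q[...,0].astype(np.float32),q[...,1].astype(np.float32),cv2.INTER_CUBIC)
    pr=cv2.GaussianBlur(pr,(9,5),1.5)
    w=np.abs(np.gradient(pr,axis=1)) if mode=='step' else pr-np.median(pr,axis=1,keepdims=True)
    i=w.argmax(1);X=(A+(B-A)*t[:,None])+N*s[i][:,None]
    k=np.ones(n,bool)
    for _ in range(5):
        f=np.polyfit(X[k,1],X[k,0],1);r=X[:,0]-np.polyval(f,X[:,1]);k=abs(r)<max(2*np.median(abs(r)),.0006)
    return f,np.std(r[k]),k.sum()
E
python3 - <<'E'
from h import *
f=np.load('v0.npz')
red=lambda g:g[...,2]
blue=lambda g:g[...,0]
for c,im in(('top',f['a']),('side',f['b'])):
    for nm,A,B,z,md,ch,sp in(('far',(.705,.25),(.714,-.165),.05,'step',None,.015),
      ('line',(.573,.195),(.571,.10),.058,'line',red,.012),
      ('rear',(.504,.205),(.501,.093),.058,'step',blue,.012),('lead',(.603,.205),(.601,.093),.058,'step',blue,.012)):
        p,r,n=edge(c,im,A,B,z,sp,mode=md,ch=ch)
        print(c,nm,'x at y=.147: %.4f slope %.4f res %.4f n%d'%(np.polyval(p,.147),p[0],r,n))
from scipy.spatial.transform import Rotation as R
s=bot.read_state();M=R.from_rotvec(s['tcp_rot']);print(M.as_matrix())
yaw=.022
G=np.array([[-np.cos(yaw),-np.sin(yaw),0],[-np.sin(yaw),np.cos(yaw),0],[0,0,-1]]).T
print('turn',np.degrees((M.inv()*R.from_matrix(G)).as_rotvec()))
for T in((.478,.147,.23),(.478,.147,.12),(.30,.45,.25)):print(T,M.inv().apply(np.array(T)-s['tool_pos']))
E
```

```text
top far x at y=.147: 0.7070 slope -0.0246 res 0.0003 n50
top line x at y=.147: 0.5655 slope -0.1963 res 0.0024 n42
top rear x at y=.147: 0.5036 slope 0.0325 res 0.0002 n55
top lead x at y=.147: 0.6049 slope 0.0282 res 0.0008 n60
side far x at y=.147: 0.7074 slope -0.0268 res 0.0003 n56
side line x at y=.147: 0.5631 slope -0.1934 res 0.0042 n55
side rear x at y=.147: 0.5037 slope 0.0244 res 0.0007 n52
side lead x at y=.147: 0.6047 slope 0.0319 res 0.0003 n53
[[-9.33107199e-01  3.59598323e-01  3.27304537e-05]
 [ 3.59598325e-01  9.33107197e-01  6.45788691e-05]
 [-7.31856880e-06  7.20288240e-05 -9.99999997e-01]]
turn [ 3.99281540e-03  1.21841835e-03 -2.23360370e+01]
(0.478, 0.147, 0.23) [-0.39318833 -0.36594933  0.00131383]
(0.478, 0.147, 0.12) [-0.39318752 -0.36595725  0.11131383]
(0.3, 0.45, 0.25) [-0.1181371  -0.14722491 -0.01867243]
```

Both views agree to under 1 mm: the far edge is at x=0.707 at y=0.147 (stage yaw +0.025) and the tray rear is at x=0.5036 (tray yaw about -0.03). The line fit locked onto the slides, so I'm ignoring it. Next move is to a point above and behind the tray.

```bash
python3 -m inch '[{"dx":-0.05,"dy":-0.08,"dz":-0.01,"fingers":1},{"dx":-0.11,"dy":-0.14,"dz":-0.02,"az":-5,"fingers":1},{"dx":-0.39,"dy":-0.365,"dz":-0.01,"az":-22.5,"fingers":1},{"dx":-0.39,"dy":-0.365,"dz":-0.01,"az":-22.5,"fingers":1},{"dx":-0.39,"dy":-0.365,"dz":-0.01,"az":-22.5,"fingers":1},{"dx":-0.39,"dy":-0.365,"dz":-0.01,"az":-22.5,"fingers":1},{"dx":-0.39,"dy":-0.365,"dz":-0.01,"az":-22.5,"fingers":1},{"dx":-0.39,"dy":-0.365,"dz":0.02,"az":-22.5,"fingers":1},{"dx":-0.39,"dy":-0.365,"dz":0.05,"az":-22.5,"fingers":1},{"dx":-0.39,"dy":-0.365,"dz":0.1,"az":-22.5,"fingers":1},{"dx":-0.39,"dy":-0.365,"dz":0.12,"az":-22.5,"fingers":1},{"dx":-0.39,"dy":-0.365,"dz":0.12,"az":-22.5,"fingers":1}]'; python3 -c "
from h import *
from scipy.spatial.transform import Rotation as R
s=bot.read_state();print(R.from_rotvec(s['tcp_rot']).as_matrix().round(4),s['tool_pos'])"
```

```text
[[-9.331e-01  3.596e-01  0.000e+00]
 [ 3.596e-01  9.331e-01  1.000e-04]
 [-0.000e+00  1.000e-04 -1.000e+00]] [0.24270786 0.62985973 0.23133731]invalid input at $[0]: expected keys dx, dy, dz, ax, ay, az, fingers
```

Every key is required in each row.

```bash
python3 -m inch '[{"dx":-0.05,"dy":-0.08,"dz":-0.01,"ax":0,"ay":0,"az":0,"fingers":1},{"dx":-0.11,"dy":-0.14,"dz":-0.02,"ax":0,"ay":0,"az":-5,"fingers":1},{"dx":-0.39,"dy":-0.365,"dz":-0.01,"ax":0,"ay":0,"az":-22.5,"fingers":1},{"dx":-0.39,"dy":-0.365,"dz":-0.01,"ax":0,"ay":0,"az":-22.5,"fingers":1},{"dx":-0.39,"dy":-0.365,"dz":-0.01,"ax":0,"ay":0,"az":-22.5,"fingers":1},{"dx":-0.39,"dy":-0.365,"dz":-0.01,"ax":0,"ay":0,"az":-22.5,"fingers":1},{"dx":-0.39,"dy":-0.365,"dz":-0.01,"ax":0,"ay":0,"az":-22.5,"fingers":1},{"dx":-0.39,"dy":-0.365,"dz":0.02,"ax":0,"ay":0,"az":-22.5,"fingers":1},{"dx":-0.39,"dy":-0.365,"dz":0.05,"ax":0,"ay":0,"az":-22.5,"fingers":1},{"dx":-0.39,"dy":-0.365,"dz":0.1,"ax":0,"ay":0,"az":-22.5,"fingers":1},{"dx":-0.39,"dy":-0.365,"dz":0.12,"ax":0,"ay":0,"az":-22.5,"fingers":1},{"dx":-0.39,"dy":-0.365,"dz":0.12,"ax":0,"ay":0,"az":-22.5,"fingers":1}]'; python3 -c "
from h import *
from scipy.spatial.transform import Rotation as R
s=bot.read_state();print(R.from_rotvec(s['tcp_rot']).as_matrix().round(4),s['tool_pos'])"
```

```text
time: 2.2
tool_pos: [0.4736, 0.1483, 0.1093]
tcp_rot: [0.038, -3.137, 0.002]
wrist_force: [0.2, 0.5, 0.8]
width: 1.0
[[-9.997e-01 -2.430e-02 -4.400e-03]
 [-2.430e-02  9.997e-01 -1.000e-03]
 [ 4.400e-03 -9.000e-04 -1.000e+00]] [0.47362666 0.14834349 0.10934313]
```

```bash
python3 -m inch '[{"dx":0,"dy":0,"dz":0.03,"ax":0,"ay":0,"az":0,"fingers":1},{"dx":0,"dy":0,"dz":0.05,"ax":0,"ay":0,"az":0,"fingers":1},{"dx":0,"dy":0,"dz":0.06,"ax":0,"ay":0,"az":0,"fingers":1},{"dx":0,"dy":0,"dz":0.068,"ax":0,"ay":0,"az":0,"fingers":1},{"dx":0,"dy":0,"dz":0.068,"ax":0,"ay":0,"az":0,"fingers":1},{"dx":0,"dy":0,"dz":0.068,"ax":0,"ay":0,"az":0,"fingers":1}]'
python3 - <<'E'
from h import *
a,d=bot.read_camera('side');cv2.imwrite('pics/d.png',cv2.resize(a[110:230,150:310],None,fx=5,fy=5,interpolation=cv2.INTER_CUBIC))
E
```

```text
time: 2.95
tool_pos: [0.4741, 0.1485, 0.0422]
tcp_rot: [0.038, -3.138, 0.001]
wrist_force: [0.2, 0.1, 0.4]
width: 1.005
```

View pics/d.png

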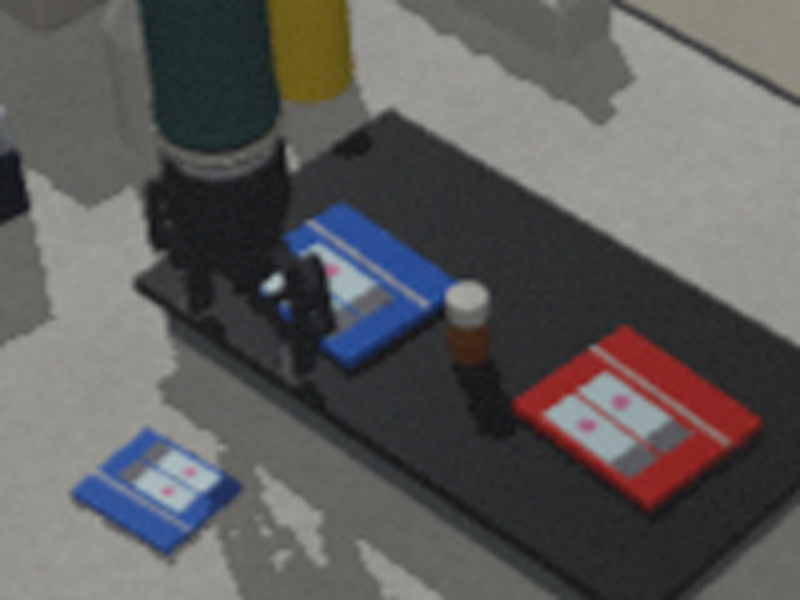

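The tips are just above the stage behind the tray. I'll lower 2 mm and push to about 25 mm short of the target.

```bash
python3 -m inch '[{"dx":0,"dy":0,"dz":0.002,"ax":0,"ay":0,"az":0,"fingers":1},{"dx":-0.01,"dy":0,"dz":0.002,"ax":0,"ay":0,"az":0,"fingers":1},{"dx":-0.016,"dy":0,"dz":0.002,"ax":0,"ay":0,"az":0,"fingers":1},{"dx":-0.022,"dy":0,"dz":0.002,"ax":0,"ay":0,"az":0,"fingers":1},{"dx":-0.028,"dy":0,"dz":0.002,"ax":0,"ay":0,"az":0,"fingers":1},{"dx":-0.034,"dy":0,"dz":0.002,"ax":0,"ay":0,"az":0,"fingers":1},{"dx":-0.04,"dy":0,"dz":0.002,"ax":0,"ay":0,"az":0,"fingers":1},{"dx":-0.045,"dy":0,"dz":0.002,"ax":0,"ay":0,"az":0,"fingers":1},{"dx":-0.05,"dy":0,"dz":0.002,"ax":0,"ay":0,"az":0,"fingers":1},{"dx":-0.05,"dy":0,"dz":0.002,"ax":0,"ay":0,"az":0,"fingers":1}]'
python3 - <<'E'
from h import *
a,d=bot.read_camera('side');cv2.imwrite('pics/e.png',cv2.resize(a[110:230,150:310],None,fx=5,fy=5,interpolation=cv2.INTER_CUBIC))
t,d=bot.read_camera('top')
b=lambda g:g[...,0]
for c,i in(('top',t),('side',a)):
  P=plane(c,np.argwhere((i[...,0]>90)&(i[...,2]<60)&(np.arange(384)[:,None]<230))[:,::-1],.058)
  P=P[(abs(P[:,1]-.147)<.09)&(P[:,0]>.45)];print(c,len(P),np.percentile(P[:,0],[1,50,99]),np.percentile(P[:,1],[1,99]))
E
```

```text
time: 4.25
tool_pos: [0.5247, 0.1497, 0.0401]
tcp_rot: [0.038, -3.139, 0.001]
wrist_force: [0.6, -0.6, -0.5]
width: 0.996
top 271 [0.54800324 0.59667403 0.63568138] [0.08949775 0.2040948 ]
side 329 [0.53358325 0.61311357 0.63554545] [0.085984   0.20575584]
```

View pics/e.png

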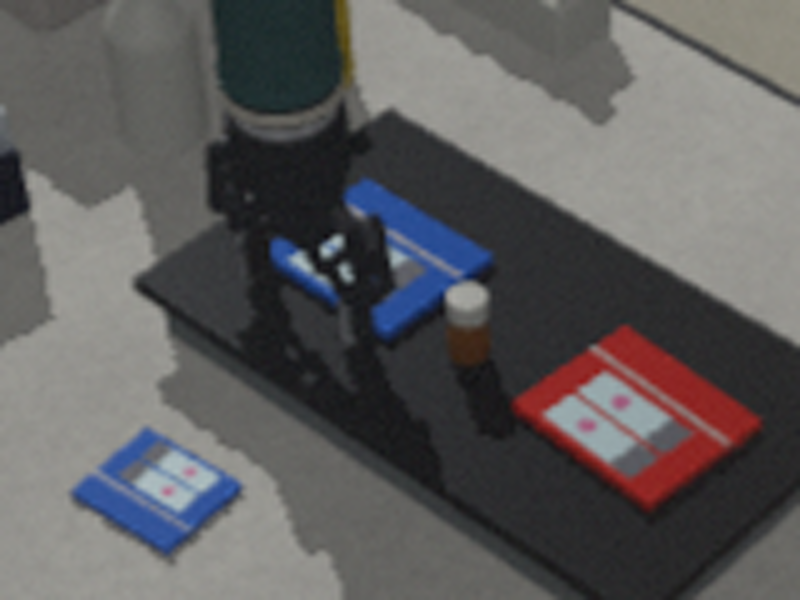

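The tray slides flat and both fingers are on its rear. Its leading side is at about 0.635 with the TCP at 0.525, as expected. Continuing.

```bash
python3 -m inch '[{"dx":-0.006,"dy":0,"dz":0,"ax":0,"ay":0,"az":0,"fingers":1},{"dx":-0.012,"dy":0,"dz":0,"ax":0,"ay":0,"az":0,"fingers":1},{"dx":-0.018,"dy":0,"dz":0,"ax":0,"ay":0,"az":0,"fingers":1},{"dx":-0.024,"dy":0,"dz":0,"ax":0,"ay":0,"az":0,"fingers":1},{"dx":-0.03,"dy":0,"dz":0,"ax":0,"ay":0,"az":0,"fingers":1},{"dx":-0.036,"dy":0,"dz":0,"ax":0,"ay":0,"az":0,"fingers":1},{"dx":-0.042,"dy":0,"dz":0,"ax":0,"ay":0,"az":0,"fingers":1},{"dx":-0.048,"dy":0,"dz":0,"ax":0,"ay":0,"az":0,"fingers":1},{"dx":-0.054,"dy":0,"dz":0,"ax":0,"ay":0,"az":0,"fingers":1},{"dx":-0.06,"dy":0,"dz":0,"ax":0,"ay":0,"az":0,"fingers":1},{"dx":-0.066,"dy":0,"dz":0,"ax":0,"ay":0,"az":0,"fingers":1},{"dx":-0.072,"dy":0,"dz":0,"ax":0,"ay":0,"az":0,"fingers":1},{"dx":-0.077,"dy":0,"dz":0,"ax":0,"ay":0,"az":0,"fingers":1},{"dx":-0.08,"dy":0,"dz":0,"ax":0,"ay":0,"az":0,"fingers":1},{"dx":-0.08,"dy":0,"dz":0,"ax":0,"ay":0,"az":0,"fingers":1}]'
python3 - <<'E'
from h import *
a,d=bot.read_camera('side');t,d=bot.read_camera('top')
cv2.imwrite('pics/f.png',cv2.resize(a[110:230,150:310],None,fx=5,fy=5,interpolation=cv2.INTER_CUBIC))
for c,i in(('top',t),('side',a)):
    p,r,n=edge(c,i,(.715,.20),(.718,.10),.058,.012,ch=lambda g:g[...,0]-g[...,2])
    print(c,'lead %.4f slope %.4f res %.4f n%d'%(np.polyval(p,.15),p[0],r,n))
    p,r,n=edge(c,i,(.684,.20),(.687,.10),.058,.008,mode='line',ch=lambda g:g[...,2])
    print(c,'line %.4f slope %.4f res %.4f n%d'%(np.polyval(p,.15),p[0],r,n))
print(bot.read_state()['tool_pos'])
E
```

```text
time: 6.22
tool_pos: [0.6047, 0.1517, 0.0399]
tcp_rot: [0.038, -3.139, 0.001]
wrist_force: [-0.1, 0.1, -0.2]
width: 0.997
top lead 0.7139 slope -0.0319 res 0.0029 n45
top line 0.6885 slope 0.0197 res 0.0028 n53
side lead 0.7149 slope -0.0198 res 0.0003 n54
side line 0.6858 slope -0.0459 res 0.0004 n38
[0.60431673 0.15164948 0.039842  ]
```

View pics/f.png

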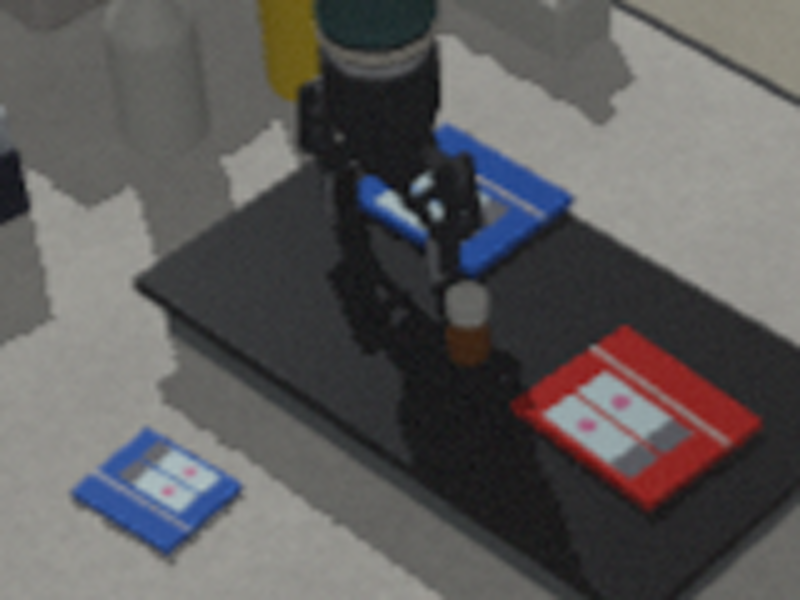

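The leading side is at 0.7148 and needs to reach about 0.737, so 22 mm remain. I'll push 21.5 mm, then back off and lift clear.

```bash
python3 -m inch '[{"dx":-0.005,"dy":0,"dz":0,"ax":0,"ay":0,"az":0,"fingers":1},{"dx":-0.01,"dy":0,"dz":0,"ax":0,"ay":0,"az":0,"fingers":1},{"dx":-0.015,"dy":0,"dz":0,"ax":0,"ay":0,"az":0,"fingers":1},{"dx":-0.019,"dy":0,"dz":0,"ax":0,"ay":0,"az":0,"fingers":1},{"dx":-0.0215,"dy":0,"dz":0,"ax":0,"ay":0,"az":0,"fingers":1},{"dx":-0.0215,"dy":0,"dz":0,"ax":0,"ay":0,"az":0,"fingers":1},{"dx":-0.015,"dy":0,"dz":0,"ax":0,"ay":0,"az":0,"fingers":1},{"dx":0.005,"dy":0,"dz":0,"ax":0,"ay":0,"az":0,"fingers":1},{"dx":0.005,"dy":0,"dz":-0.04,"ax":0,"ay":0,"az":0,"fingers":1},{"dx":0.06,"dy":0,"dz":-0.09,"ax":0,"ay":0,"az":0,"fingers":1},{"dx":0.12,"dy":0,"dz":-0.14,"ax":0,"ay":0,"az":0,"fingers":1},{"dx":0.17,"dy":0,"dz":-0.17,"ax":0,"ay":0,"az":0,"fingers":1},{"dx":0.19,"dy":0,"dz":-0.18,"ax":0,"ay":0,"az":0,"fingers":1},{"dx":0.19,"dy":0,"dz":-0.18,"ax":0,"ay":0,"az":0,"fingers":1}]'
python3 - <<'E'
from h import *
a,d=bot.read_camera('side');t,d=bot.read_camera('top')
cv2.imwrite('pics/g.png',np.hstack([cv2.resize(x,None,fx=5,fy=5,interpolation=cv2.INTER_CUBIC) for x in(t[120:240,145:225],a[110:230,200:280])]))
for c,i in(('top',t),('side',a)):
  for nm,x,z,sp,md,ch in(('lead',.737,.058,.008,'step',lambda g:g[...,0]-g[...,2]),('line',.707,.058,.006,'line',lambda g:g[...,2]),('rear',.637,.058,.008,'step',lambda g:g[...,0])):
    p,r,n=edge(c,i,(x-.001,.20),(x+.001,.10),z,sp,mode=md,ch=ch)
    print(c,nm,'%.4f slope %.4f res %.4f n%d'%(np.polyval(p,.15),p[0],r,n))
  p,r,n=edge(c,i,(.710,.065),(.714,-.165),.05,.012)
  print(c,'far %.4f slope %.4f res %.4f'%(np.polyval(p,.15),p[0],r))
  for k in('red_tray','vial'):print(k,[(m['p'],m['box']) for m in bot.masks_of(c,k)[:1]])
print(bot.read_state()['tool_pos'])
E
```

```text
time: 8.07
tool_pos: [0.4137, 0.1474, 0.2226]
tcp_rot: [-0.04, 3.139, 0.001]
wrist_force: [0.5, 0.2, -0.2]
width: 0.998
top lead 0.7358 slope -0.0174 res 0.0001 n55
top line 0.7068 slope -0.0204 res 0.0001 n60
top rear 0.6358 slope -0.0262 res 0.0002 n59
top far 0.7071 slope -0.0249 res 0.0003
red_tray [(0.68, [244.7, 164.7, 284.5, 200.6])]
vial [(0.41, [222.6, 184.2, 230.1, 198.2])]
side lead 0.7365 slope -0.0242 res 0.0003 n55
side line 0.7077 slope -0.0204 res 0.0002 n60
side rear 0.6325 slope -0.0221 res 0.0007 n41
side far 0.7068 slope -0.0292 res 0.0003
red_tray [(0.88, [253.1, 175.6, 304.0, 208.6])]
vial [(0.51, [238.4, 163.7, 248.4, 184.5])]
[0.41497809 0.14695627 0.21912736]
```

View pics/g.png

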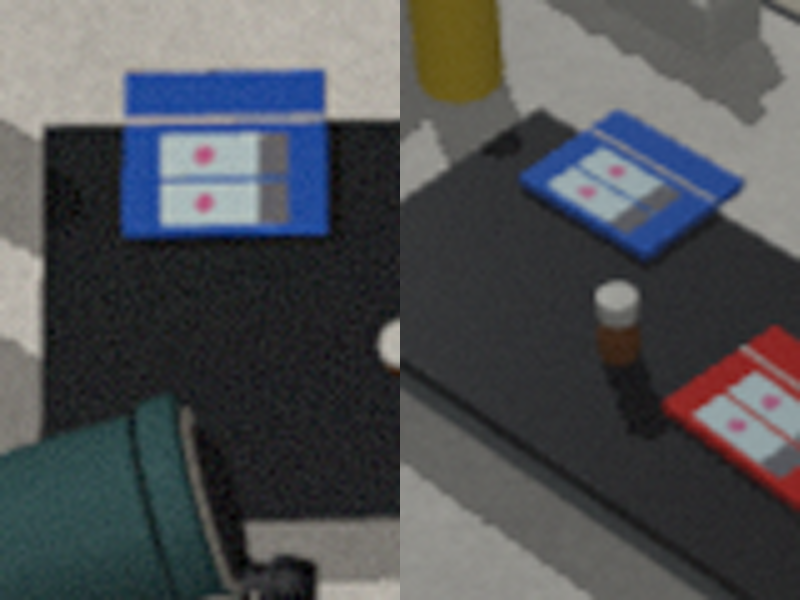

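The line is at 0.7068 (top) and 0.7077 (side) against the far edge at 0.7070. It is square within 0.01 rad, the hand is clear, and the vial and red tray are where they were.

```bash
python3 -c "
from workcell import bot
print(bot.finish_job())"
```

```text
the job is handed in; nothing more can be done
None
```

I pushed the larger blue tray flat along the stage with both open fingertips on its rear side, then backed off and lifted clear. The job was handed in after about 8 s of the 37 s allowed; no verdict was reported.

- **Line on the edge:** the white line measured x = 0.7068 m (top view) and 0.7077 m (side view). The far edge was at 0.7071 and 0.7068 m, so the line is within about 1 mm of it (7 mm allowed).
- **Square:** the tray's lines and the stage edge differ by about 0.01 rad or less (0.12 allowed).
- **Other things:** the red tray and vial looked unmoved in the last picture. Their mask boxes moved by at most about 4 pixels; I did not measure their positions exactly. I did not re-measure the other loose things, but the arm kept well away from them. The wrist force I read after each move stayed near zero.
- **Checks that disagreed:** the first line fit locked onto the glass slides, so I dropped it. The mid-push line fits, taken with the hand partly in view, differed by about 3 mm, so I used the leading-side fits there. In the last side view, the rear-side fit was 3 mm off the top view (0.6325 against 0.6358 m). I relied on the line and leading-side fits, which agreed within 1 mm.

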